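# Free the amber filter carriage in the ship's wet laboratory

### The arm

A 6-joint arm with a two-finger parallel gripper is mounted at the origin on the work surface. World frame = base frame: x ahead of the robot, y to its left, z up, the work surface at z = 0. Lengths are in m, angles in rad, forces in N, time in s.
With the tool pointing down it reaches from about 0.3 to 0.775 m from the base axis. Payload 14.6 kg.
Tool frame: the origin (TCP) lies at the very end of the fingers, on their centre line; the grasp point (between the pads) lies 19 mm behind it; y points along the fingers, z is the direction in which the jaws open and shut, and the axes are right-handed (so a half turn about y gives the same grasp; the last joint's range is limited). The gripper opens to 94 mm and grips with 3 to 60 N. Pads are 16 mm wide; open, the fingers measure 119 mm over their backs; the gripper's body (75 mm by 177 mm) begins 78 mm behind the grasp point.
Start: joints at [-1.239, 0.3, 1.521, -0, 1.321, -0.067], TCP at [0.214, -0.507, 0.205] pointing down, gripper open.
Joint ranges: [-3.03, 3.03], [-0.79, 2.21], [0.23, 2.52], [-1.04, 4.18], [0, 3.07], [-2.55, 2.55]. Speed limits (rad/s): [2.22, 2.22, 2.57, 3.14, 3.14, 3.14].

### API

Orientations are given as [roll, pitch, yaw] about the fixed x, y, z axes, in that order (R = Rz(yaw) Ry(pitch) Rx(roll)).
In Python, from station import get_obs, camera, job gives the robot as it stands.
- The arm moves only by the tool step_arm, never from a script. Its argument "targets" is a list of rows, each a list of 6 numbers: the shift along the tool's x, y, z in mm, then the turn, a rotation vector about the tool's x, y, z in degrees. In form: [[dx, dy, dz, rx, ry, rz], ...]. A call has 1 to 12 rows; each row shifts and turns the commanded pose from where the row before left it, along the tool's axes as they then stand; what a row does not reach is not made up. A row lasts 1/8 s, in which the tool goes at most 62.5 mm and 10.7 degrees, less where a joint would pass 70% of its speed; a pose out of reach is approached as far as the arm can. A call is refused whole if a number of a shift passes 62.5 or a number of a turn 10.7, either way. A call with a gripper value outside its range is refused whole. "gripper" is the opening, from -1 (shut) to 1 (fully open), set as the call begins (left out, the last holds). The fingers move at their own pace and stop on an object; "squeeze" is the grip in N (left out, the last holds). Time passes only in rows, so rows that do not move let the fingers close. It gives the time, the measured TCP pose, the force and the opening at its end, in the units of the state.
- get_obs(): the state, without advancing time (a new reading comes with each control period).
- camera(name): name is "scene" or "top" or "wrist"; returns a dict with "pixels" (384x512x3 uint8, red, green, blue), "intrinsics" (3x3 intrinsics, pixels), "R" (3x3) and "t" (3): a world point X has camera coordinates R X + t; the wrist camera has in their place "tool_from_camera" (4x4, takes a point from camera to tool coordinates, whose origin is the TCP and whose axes are the tool frame's). Camera axes: x right, y down, z forward; pixel columns grow to the right and rows downward; lengths in m; the calibration is good to about 2 mm. The wrist camera is an equidistant fisheye: a pixel r from the principal point sees the ray r / f radians off the axis. A picture is of the moment at which its call begins: read the wrist's pose just before it. There is no depth.
- job.hand_in(): hands the job in, once; it reports no verdict.
The state is a dict: "time_s": time; "qpos": joint angles; "joint_vel": joint speeds; "tau": joint torques, N m; "ee_pos": TCP position; "eef_rot": TCP orientation; "force": force on the tool from outside, world axes, zero at the start; "moment": the same for the moment, N m; "grip_width": finger opening in m.
Only numpy, scipy, OpenCV 4.12 (cv2) and the standard library are available. Lean on these libraries where they do the work, as an engineer would, in place of code of your own. Each camera call takes 0.05 s, during which the arm holds its last target.

### The job

Free the filter station with the amber funnel: pull its red spring pin straight up, give the knob a quarter turn so that its cross bar comes to rest in the notches on top and the pin stays out by itself, and let go. Then take the blue handle and slide the carriage all the way to the open end of its rods, and let go, with the pin still parked out. Leave the station with the white funnel pinned as it is.

Things in the scene. Friction and masses are not known exactly. Their poses are not given: they have to be found in the camera images.
- amber_knob: Red knob of the spring pin of the station with the amber funnel: upright paddle 44 mm long (own x), 14 thick (y), 28 tall; origin at its centre, 92 mm above the bench when in; z up. Pinch across the 14 mm from above, fingertips at most 21 mm below the centre (grey cheeks end 24 below). A steel cross bar 40 mm below, parallel to the paddle, lies in a slot. The pin hinders the turn until lifted.
- amber_pin (a joint): Lift of the amber station's pin, m: 0 in, 0.016 parked, 0.030 upper stop; the spring pulls down 6 N at 0, 10 N at 0.027. To park: lift 0.023 to 0.027, turn the knob 80 to 98 degrees about z, either way (notch centre 90, hard stop 100), then lower or let go: the cross bar rests in the notches between ridges. Short of 75 degrees it catches on a ridge or springs back.
- amber_handle (a point): Grip point of the blue handle on the amber funnel's carriage: upright tab 14 mm thick (x axis), 36 long (y axis); the point is 78 mm above the bench, 14 below its top, 46 above the carriage plate. Pinch across its thickness from above. Its y axis is the way the carriage slides out: level, away from the pin. The funnel (62 mm wide, rim 104 mm up) is between, 55 mm from handle and 115 mm from knob.
- amber_carriage (a joint): Travel of the amber station's carriage, m: 0 locked at the pin (handle 170 mm from the pin), 0.080 the stop at the open end of the rods. Slides with about 2 N of friction and stays where it is left.
- white_knob: Red knob of the pin of the other station, the one with the white funnel; the same in every way. Leave it in.
- white_handle (a point): Grip point on the blue handle of the other station's carriage (white funnel), the same in every way. Leave it.

How it is judged:
By the outcome, as a careful person would: the job done as asked, in the order asked, and still so for the second after the job is handed in, with the robot touching nothing.
It also fails if it takes over 51 s, if anything falls off the work surface, if the arm or the gripper's body presses on something with over 40 N, if the wrist force passes 120 N, or if a joint passes its speed limit or range.

## Working session

There is one attempt and no reset: what is moved stays moved. The work goes in short steps, Python scripts to look and compute and a tool call to move; the robot and the scene stay as the last step left them, time stands still between calls to the robot, and variables do not carry over. Pictures are saved under pics/ and viewed, and the job is handed in when it is done.

Besides the shell and the picture viewer there is one more tool, called after "Call:" as name(argument=value, ...) on one line, values as JSON. step_arm: Moves the arm, as the interface text tells. Its arguments: {"type":"object","properties":{"targets":{"type":"array","items":{"type":"array","items":{"type":"number"}}},"gripper":{"type":"number"},"squeeze":{"type":"number"}},"required":["targets"]}

```bash
ls; mkdir -p pics; python3 - <<'E'
from station import get_obs,camera
import cv2,pickle
o=get_obs();print(o)
d={}
for n in("scene","top","wrist"):
    c=camera(n);d[n]=c
    cv2.imwrite(f"pics/{n}0.png",c["pixels"][:,:,::-1])
    print(n,{k:v for k,v in c.items() if k!="pixels"})
pickle.dump((o,d),open("d0.pkl","wb"))
E
```

```text
pics
{'time_s': 0.0, 'qpos': array([-1.23858556e+00,  3.00482673e-01,  1.52158847e+00, -3.13813732e-05,
        1.32069548e+00, -6.66245565e-02]), 'joint_vel': array([4.50505988e-04, 3.37410224e-04, 1.15838327e-03, 3.87571903e-04,
       9.57045692e-05, 1.48095407e-03]), 'tau': array([ 9.93416070e-04, -5.31802905e+01, -3.52731979e+01,  7.09346356e-02,
        2.43740890e-02, -1.27939261e-04]), 'ee_pos': array([ 0.21348031, -0.50659042,  0.20487686]), 'eef_rot': array([-1.57196972e+00,  4.78291999e-05, -2.74274958e+00]), 'force': array([0.76761963, 0.10046119, 0.97463381]), 'moment': array([0.05836965, 0.01485434, 0.05807087]), 'grip_width': 0.09399700072847139}
scene {'intrinsics': array([[382.28885049,   0.        , 254.49805101],
       [  0.        , 382.28885049, 187.15896813],
       [  0.        ,   0.        ,   1.        ]]), 'R': array([[-0.00164419,  0.99998598,  0.0050342 ],
       [ 0.7803354 ,  0.0044312 , -0.62534552],
       [-0.62535906,  0.00290018, -0.78033175]]), 't': array([ 0.03995087, -0.38186401,  1.10555325])}
top {'intrinsics': array([[453.67054683,   0.     
[... 165 characters left out ...]
.01514151],
       [-0.9814508 , -0.02600444, -0.18994235],
       [ 0.19026161, -0.01038653, -0.98167848]]), 't': array([-0.05465238,  0.57550408,  0.8974266 ])}
wrist {'intrinsics': array([[297.31863964,   0.        , 254.81381709],
       [  0.        , 297.31863964, 193.19650051],
       [  0.        ,   0.        ,   1.        ]]), 'tool_from_camera': array([[-5.21012356e-04,  9.59893962e-01,  2.80362821e-01,
        -8.15608283e-02],
       [-1.37167207e-03, -2.80363281e-01,  9.59892988e-01,
        -1.79085536e-01],
       [ 9.99998924e-01,  1.15550257e-04,  1.46273247e-03,
         8.74003723e-04],
       [ 0.00000000e+00,  0.00000000e+00,  0.00000000e+00,
         1.00000000e+00]])}
```

View pics/scene0.png

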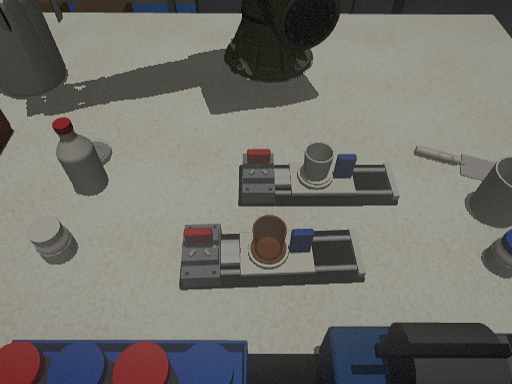

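View pics/top0.png

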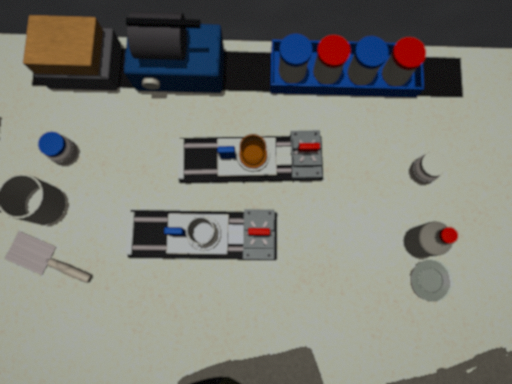

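View pics/wrist0.png

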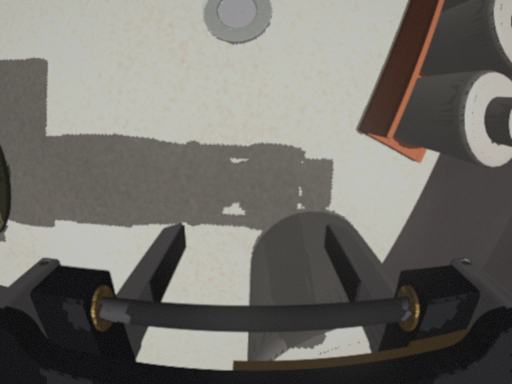

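```bash
cat > h.py <<'E'
import numpy as np,cv2,pickle
from scipy.optimize import least_squares
from scipy.spatial.transform import Rotation as Ro
def mask(p,col):
    h=cv2.cvtColor(p,cv2.COLOR_RGB2HSV);H,S,V=cv2.split(h)
    if col=="red": return ((H<7)|(H>172))&(S>150)&(V>60)
    return (H>100)&(H<130)&(S>120)&(V>30)
def proj(c,X):
    Y=X@c["R"].T+c["t"];K=c["intrinsics"];return Y[:,:2]/Y[:,2:]*K[0,0]+K[:2,2]
def boxhull(c,ctr,yaw,dims):
    s=np.array([[i,j,k] for i in(-1,1) for j in(-1,1) for k in(-1,1)])*np.array(dims)/2
    cs,sn=np.cos(yaw),np.sin(yaw)
    X=s@np.array([[cs,sn,0],[-sn,cs,0],[0,0,1]])+ctr
    return cv2.convexHull(proj(c,X).astype(np.float32))[:,0]
E
python3 - <<'E'
from h import *
o,d=pickle.load(open("d0.pkl","rb"))
for n in("scene","top"):
  for col in("red","blue"):
    m=mask(d[n]["pixels"],col).astype(np.uint8)
    N,L,S,C=cv2.connectedComponentsWithStats(m)
    for i in range(1,N):
        if S[i,4]>25: print(n,col,i,S[i],C[i])
p=d["top"]["pixels"][110:280,110:340];s=d["scene"]["pixels"][130:300,170:410]
cv2.imwrite("pics/tz.png",cv2.resize(p,None,fx=3.4,fy=3.4,interpolation=3)[:,:,::-1])
cv2.imwrite("pics/sz.png",cv2.resize(s,None,fx=3.3,fy=3.3,interpolation=3)[:,:,::-1])
E
```

```text
scene red 1 [ 52 118  18  16 167] [ 60.62874251 123.51497006]
scene red 4 [247 150  20   4  40] [257.05 150.85]
scene red 12 [   0  342   40   42 1442] [ 18.11997226 363.45839112]
scene red 13 [ 113  343   55   41 1671] [140.48892879 367.23518851]
scene blue 1 [68  3 10  9 59] [72.13559322  6.03389831]
scene blue 2 [132   3  36   9 311] [149.66237942   6.9807074 ]
scene blue 3 [176   3  20  10 177] [185.74576271   7.02259887]
scene blue 4 [339 155  17   4  33] [348.27272727 155.84848485]
scene blue 5 [292 229  22   7 109] [302.76146789 231.77981651]
scene blue 6 [506 230   6  17  67] [509.28358209 237.44776119]
scene blue 20 [ 333  339   59   45 1418] [359.30253879 367.05430183]
scene blue 27 [  41  341   63   43 2080] [ 75.33894231 363.7125    ]
scene blue 28 [100 341  32   2  37] [114.94594595 341.16216216]
scene blue 34 [ 166  341   81   43 2675] [209.03401869 363.77457944]
scene blue 53 [104 352  17  11  94] [112.0106383  355.77659574]
top red 1 [317  34  34  32 823] [333.21506683  49.64641555]
top red 2 [393  37  33  31 815] [409.10920245  51.91656442]
top red 3 [298 143  22   7 144] [308.91666667 146.05555556]
top red 4 [248 228  22   8 161] [258.79503106 231.32298137]
top red 5 [441 228  16  16 211] [448.43127962 235.1042654 ]
top blue 1 [ 123   24   99   57 2945] [183.55008489  56.73310696]
top blue 2 [ 269   33  156   63 4928] [338.81392045  68.02475649]
top blue 54 [ 39 132  26  24 484] [ 51.38636364 143.68801653]
top blue 55 [216 147  19  11 172] [225.91860465 151.72093023]
top blue 56 [163 226  21   9 142] [172.64788732 230.83802817]
```

View pics/tz.png

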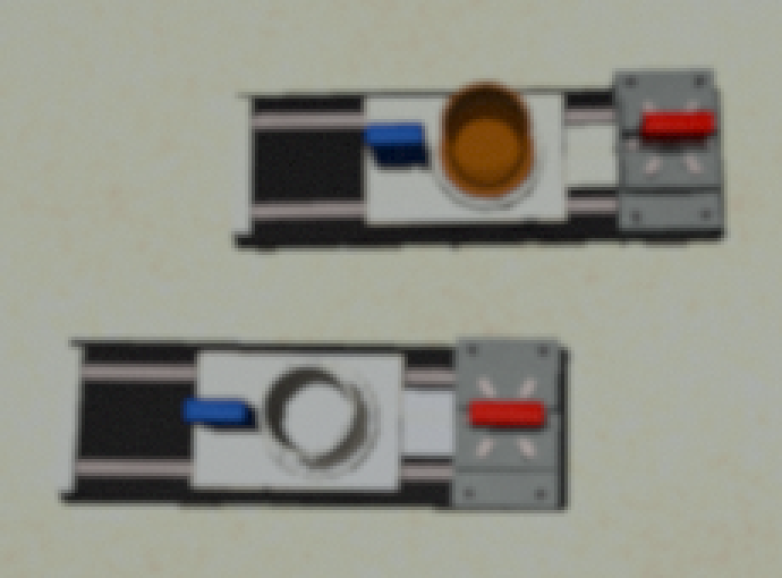

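View pics/sz.png

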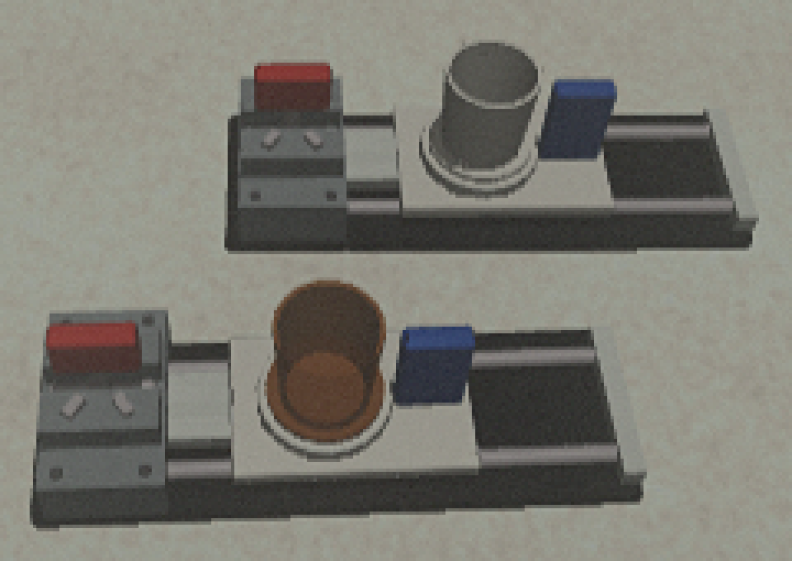

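```bash
cat >> h.py <<'E'
from scipy.optimize import minimize
def soft(p,col,roi):
    x0,y0,x1,y1=roi;q=p[y0:y1,x0:x1].astype(float)
    if col=="red": s=q[...,0]-q[...,1:].mean(-1)
    else: s=q[...,2]-q[...,:2].mean(-1)
    V=q.max(-1)+1
    m=(s/V>(0.45 if col=="red" else 0.3))
    N,L,S,C=cv2.connectedComponentsWithStats(m.astype(np.uint8))
    return L==1+np.argmax(S[1:,4])
def fit(d,views,col,dims,z,x0,fixyaw=None):
    ms={n:soft(d[n]["pixels"],col,r).astype(float) for n,r in views.items()}
    def cost(p,out=False):
        tot=0
        for n,r in views.items():
            h=boxhull(d[n],np.array([p[0],p[1],z]),p[2] if fixyaw is None else fixyaw,dims)-np.array(r[:2])
            im=np.zeros(((r[3]-r[1])*8,(r[2]-r[0])*8),np.uint8)
            cv2.fillConvexPoly(im,np.round((h+.5)*8*16).astype(np.int32),255,shift=4)
            im=cv2.resize(im,(r[2]-r[0],r[3]-r[1]),interpolation=cv2.INTER_AREA)/255.
            e=np.abs(im-ms[n]).sum();tot+=e
            if out: print(n,"err",round(e,1),"of",ms[n].sum())
        return tot
    best=min((minimize(cost,x0,method="Nelder-Mead",options=dict(initial_simplex=np.array(x0)+np.vstack([np.zeros(3),np.diag([s,s,.15])]))) for s in(.004,.01)),key=lambda r:r.fun)
    cost(best.x,True);return best.x
E
python3 - <<'E'
from h import *
o,d=pickle.load(open("d0.pkl","rb"))
def bp(n,uv,z):
    c=d[n];r=c["R"].T@np.linalg.inv(c["intrinsics"])@np.array([*uv,1]);C=-c["R"].T@c["t"];return C+r*(z-C[2])/r[2]
print(bp("top",(308.9,146),.106),bp("scene",(198,230),.106),bp("top",(226,149),.092),bp("scene",(302.8,231.5),.092))
k0=bp("top",(308.9,146),.106);h0=bp("top",(226,149),.092)
K={"top":(285,125,335,170),"scene":(175,215,225,255)}
H={"top":(205,135,240,170),"scene":(282,220,320,260)}
for V in (K,{"top":K["top"]},{"scene":K["scene"]}): print("knob",fit(d,V,"red",(.044,.014,.028),.092,[k0[0],k0[1],np.pi/2]))
for V in (H,{"top":H["top"]},{"scene":H["scene"]}): print("handle",fit(d,V,"blue",(.014,.036,.060),.062,[h0[0],h0[1],0]))
E
```

```text
[ 0.66054707 -0.12883977  0.106     ] [ 0.66238808 -0.12928727  0.106     ] [0.65356921 0.03992405 0.092     ] [0.65559655 0.03949306 0.092     ]
top err 51.3 of 184.0
scene err 296.3 of 177.0
knob [ 0.66283983 -0.1302521   1.70132237]
top err 51.2 of 184.0
knob [ 0.66249911 -0.12892665  1.67941403]
scene err 285.5 of 177.0
knob [ 0.65157771 -0.13424928  1.8644773 ]
top err 76.0 of 184.0
scene err 443.6 of 143.0
handle [0.65396934 0.04145554 0.26632603]
top err 71.5 of 184.0
handle [0.65498673 0.04317931 0.28609525]
scene err 219.1 of 143.0
handle [6.19085151e-01 4.60533106e-02 2.26371774e-04]
```

```bash
python3 - <<'E'
from h import *
o,d=pickle.load(open("d0.pkl","rb"))
def tri(a,b):
    A=[]
    for n,uv in(("top",a),("scene",b)):
        c=d[n];P=c["intrinsics"]@np.c_[c["R"],c["t"]]
        A+= [uv[0]*P[2]-P[0],uv[1]*P[2]-P[1]]
    v=np.linalg.svd(np.array(A))[2][-1];return v[:3]/v[3]
print(tri((448.5,235),(60.6,121)),tri((308.9,146),(198,230)),tri((226,149),(302.8,231.5)))
E
```

```text
[ 0.48062978 -0.37779967  0.17158897] [ 0.66115774 -0.12929244  0.1040323 ] [0.65419781 0.03998784 0.08977207]
```

Call:
step_arm(targets=[[0,-40,0,0,0,0],[0,-40,0,0,0,0]])

```text
time_s: 0.4
ee_pos: [0.2135, -0.5066, 0.2861]
eef_rot: [-1.572, 0.0, -2.743]
force: [0.3, -0.6, 1.2]
grip_width: 0.0942
```

Call:
step_arm(targets=[[-47,0,-15,0,0,0],[-47,0,-15,0,0,0],[-47,0,-15,0,0,0],[-47,0,-15,0,0,0],[-47,0,-15,0,0,0],[-47,0,-15,0,0,0],[-47,0,-14,0,0,0],[-46,0,-14,0,0,0],[-46,0,-14,0,0,0],[-46,0,-14,0,0,0],[-46,0,-14,0,0,0],[-46,0,-14,0,0,0]], gripper=0)

```text
time_s: 1.9
ee_pos: [0.6621, -0.1282, 0.2851]
eef_rot: [-1.571, -0.0, -2.743]
force: [0.1, -0.7, 0.8]
grip_width: 0.047
```

Call:
step_arm(targets=[[0,0,0,0,-9.9,0],[0,0,0,0,-9.9,0],[0,0,0,0,-9.9,0],[0,0,0,0,-9.9,0],[0,0,0,0,-9.9,0],[0,0,0,0,-9.9,0],[0,0,0,0,-9.9,0],[0,0,0,0,0,0],[0,0,0,0,0,0]])

```text
time_s: 3.02
ee_pos: [0.6611, -0.1294, 0.2853]
eef_rot: [-1.571, 0.0, -1.537]
force: [0.6, 0.1, -0.5]
grip_width: 0.0471
```

```bash
python3 - <<'E'
from station import get_obs,camera
import cv2,pickle
o=get_obs();print(o["qpos"],o["ee_pos"],o["eef_rot"])
c=camera("wrist");pickle.dump((o,c),open("w1.pkl","wb"))
cv2.imwrite("pics/w1.png",cv2.resize(c["pixels"],None,fx=1.5,fy=1.5,interpolation=3)[:,:,::-1])
E
```

```text
[-2.47642538e-01  5.56612244e-01  9.79766933e-01 -1.04411069e-05
  1.60550861e+00 -2.81299758e-01] [ 0.66112223 -0.12940425  0.28525478] [-1.57108275e+00  7.19046326e-05 -1.53713948e+00]
```

View pics/w1.png

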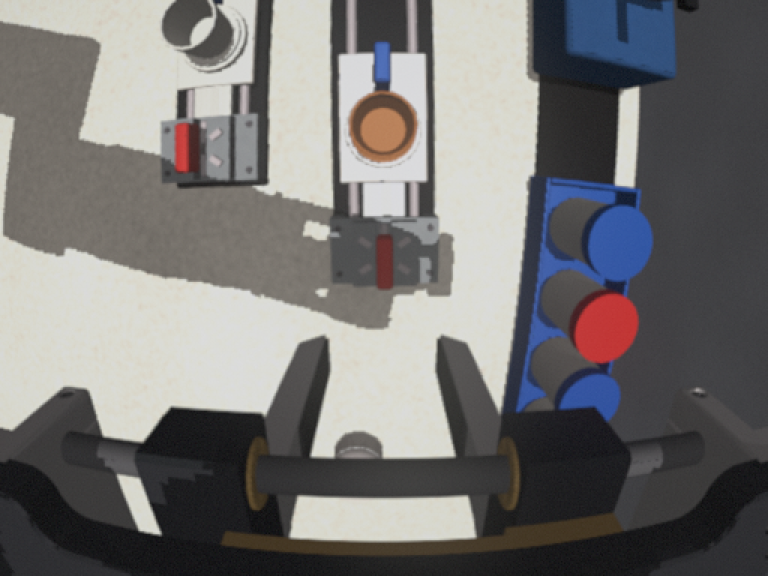

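```bash
cat >> h.py <<'E'
def wray(c,uv):
    K=c["intrinsics"];dx=(np.atleast_2d(uv)-K[:2,2])/K[0,0];th=np.linalg.norm(dx,axis=1,keepdims=True)
    return np.hstack([dx/np.maximum(th,1e-9)*np.sin(th),np.cos(th)])
def wbp(o,c,uv,z):
    T=c["tool_from_camera"];R=Ro.from_euler("xyz",o["eef_rot"]).as_matrix()
    r=wray(c,uv)@T[:3,:3].T@R.T;C=R@T[:3,3]+o["ee_pos"]
    return C+r*((z-C[2])/r[:,2:])
E
python3 - <<'E'
from h import *
o,c=pickle.load(open("w1.pkl","rb"))
def comp(roi,col,z):
    x0,y0,x1,y1=roi;q=c["pixels"][y0:y1,x0:x1].astype(float);V=q.max(-1)+1
    s=(q[...,0]-q[...,1:].mean(-1) if col=="red" else q[...,2]-q[...,:2].mean(-1))/V
    m=(s>.35).astype(np.uint8);N,L,S,C=cv2.connectedComponentsWithStats(m)
    i=1+np.argmax(S[1:,4]);ys,xs=np.nonzero(L==i);print(S[i])
    P=wbp(o,c,np.c_[xs+x0,ys+y0],z)[:,:2];mu=P.mean(0);w,v=np.linalg.eigh(np.cov((P-mu).T));a=v[:,1]
    e=(P-mu)@a;f=(P-mu)@v[:,0];print(col,mu,"ang",np.degrees(np.arctan2(a[1],a[0]))%180,"ext",np.ptp(e),np.ptp(f),"mid",mu+a*(e.max()+e.min())/2)
comp((240,145,275,205),"red",.106)
comp((240,20,270,62),"blue",.092)
print(wbp(o,c,[[385/1.5,237/1.5],[385/1.5,288/1.5]],.106))
q=c["pixels"][10:215,200:310];cv2.imwrite("pics/w1z.png",cv2.resize(cv2.convertScaleAbs(q,alpha=1.6),None,fx=2.9,fy=2.9,interpolation=3)[:,:,::-1])
E
```

```text
[ 11  12  11  36 360]
red [ 0.66296021 -0.12902767] ang 93.37638829442994 ext 0.044466007994938134 0.01281241100296315 mid [ 0.66300254 -0.12974512]
[  9   8  11  27 271]
blue [0.65514127 0.03750694] ang 92.95307342300062 ext 0.0344780781060415 0.012415083666335001 mid [0.65514757 0.03738475]
[[ 0.66289409 -0.10883257  0.106     ]
 [ 0.66443496 -0.15198491  0.106     ]]
```

View pics/w1z.png

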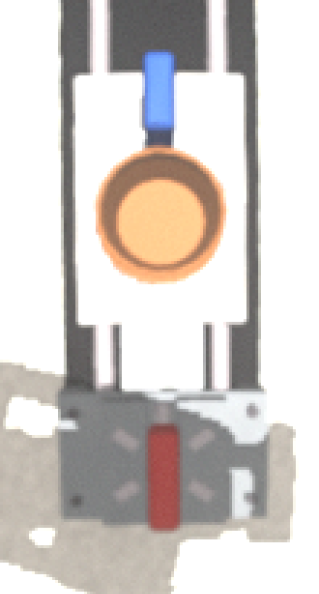

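Call:
step_arm(targets=[[0,35,1.2,0,-1,0],[0,45,0,0,0,0],[0,45,0,0,0,0],[0,40,0,0,0,0],[0,15,0,0,0,0],[0,0,0,0,0,0]])

```text
time_s: 3.82
ee_pos: [0.6624, -0.1294, 0.1055]
eef_rot: [-1.571, 0.0, -1.517]
force: [0.8, 0.4, 1.0]
grip_width: 0.0472
```

```bash
python3 - <<'E'
from station import get_obs,camera
import cv2,pickle
o=get_obs();print(o["qpos"],o["ee_pos"],o["eef_rot"])
c=camera("wrist");pickle.dump((o,c),open("w2.pkl","wb"))
cv2.imwrite("pics/w2.png",cv2.resize(c["pixels"],None,fx=1.5,fy=1.5,interpolation=3)[:,:,::-1])
E
```

```text
[-2.47167839e-01  6.65119169e-01  1.22385877e+00  4.79037924e-06
  1.25312478e+00 -3.01200021e-01] [ 0.66237562 -0.129387    0.105501  ] [-1.57128207e+00  1.55662725e-04 -1.51676568e+00]
```

View pics/w2.png

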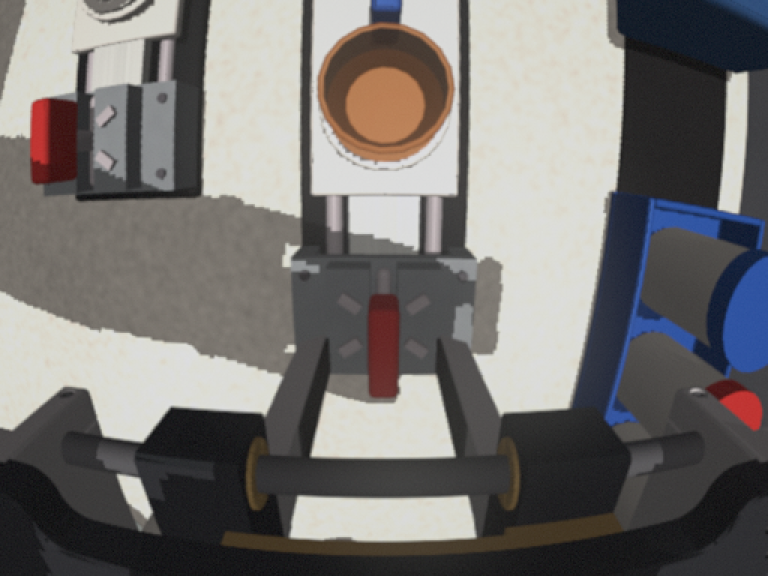

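Call:
step_arm(targets=[[0,16,0,0,0,0],[0,16,0,0,0,0],[0,0,0,0,0,0]])

```text
time_s: 4.25
ee_pos: [0.6615, -0.1292, 0.0716]
eef_rot: [-1.573, 0.001, -1.516]
force: [-0.4, -0.2, -0.2]
grip_width: 0.0468
```

Call:
step_arm(targets=[[0,0,0,0,0,0],[0,0,0,0,0,0],[0,0,0,0,0,0],[0,0,0,0,0,0],[0,0,0,0,0,0]], gripper=-1, squeeze=45)

```text
time_s: 4.88
ee_pos: [0.6626, -0.1294, 0.0737]
eef_rot: [-1.57, -0.0, -1.516]
force: [1.1, -0.1, 0.8]
grip_width: 0.0135
```

Gripped with little side force. Lift 25 mm.

Call:
step_arm(targets=[[0,-6,0,0,0,0],[0,-6,0,0,0,0],[0,-6,0,0,0,0],[0,-4,0,0,0,0],[0,-3,0,0,0,0],[0,0,0,0,0,0],[0,0,0,0,0,0]])

```text
time_s: 5.75
ee_pos: [0.6623, -0.1293, 0.0973]
eef_rot: [-1.571, 0.0, -1.516]
force: [6.4, -2.1, -10.0]
grip_width: 0.0137
```

Call:
step_arm(targets=[[0,-1.5,0,0,0,0],[0,0,0,0,-9,0],[0,0,0,0,-9,0],[0,0,0,0,-9,0],[0,0,0,0,-9,0],[0,0,0,0,0,0]])

```text
time_s: 6.5
ee_pos: [0.6618, -0.1295, 0.0986]
eef_rot: [-1.572, 0.001, -0.889]
force: [3.0, -2.2, -11.5]
grip_width: 0.0136
```

Call:
step_arm(targets=[[0,0,0,0,-9,0],[0,0,0,0,-9,0],[0,0,0,0,-9,0],[0,0,0,0,-9,0],[0,0,0,0,-9,0],[0,0,0,0,-2,0],[0,0,0,0,0,0],[0,0,0,0,0,0]])

```text
time_s: 7.5
ee_pos: [0.6615, -0.1301, 0.0989]
eef_rot: [-1.572, 0.002, -0.072]
force: [1.2, -6.3, -11.0]
grip_width: 0.0138
```

```bash
python3 - <<'E'
from station import get_obs,camera
import cv2,pickle
o=get_obs();print(o["ee_pos"],o["eef_rot"],o["force"],o["moment"])
c=camera("wrist")
cv2.imwrite("pics/w3.png",cv2.resize(c["pixels"],None,fx=1.5,fy=1.5,interpolation=3)[:,:,::-1])
c=camera("scene")
cv2.imwrite("pics/s3.png",cv2.resize(c["pixels"][130:300,150:400],None,fx=3.2,fy=3.2,interpolation=3)[:,:,::-1])
E
```

```text
[ 0.66150403 -0.13014417  0.0988928 ] [-1.57162348  0.00238764 -0.07209792] [  1.17414051  -6.32926568 -10.99556469] [-1.05579893 -0.31630439  0.01112455]
```

View pics/w3.png

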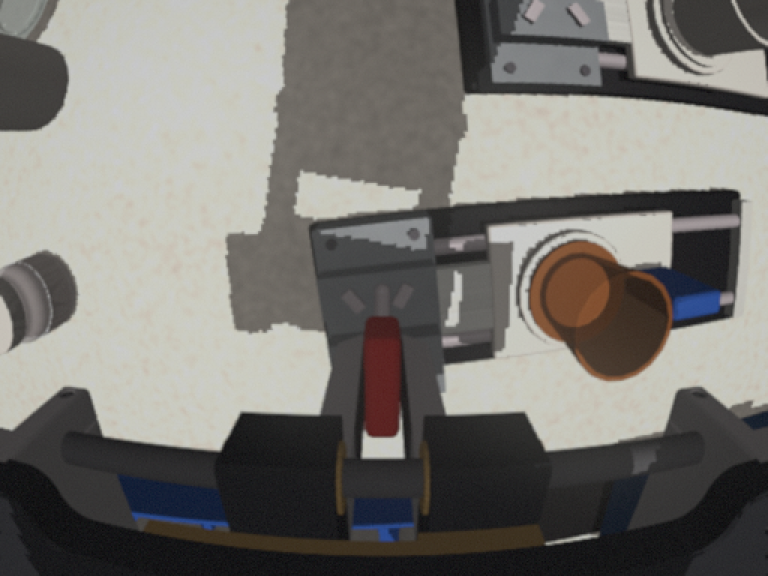

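View pics/s3.png

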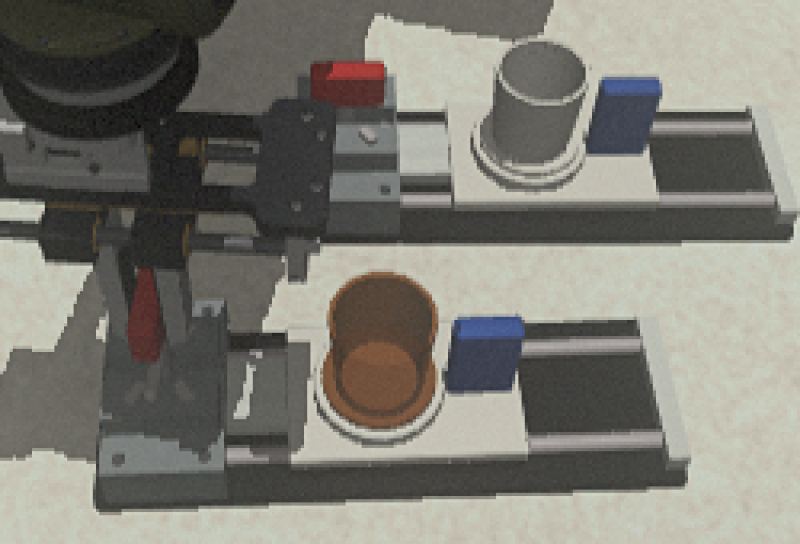

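Call:
step_arm(targets=[[0,0,0,0,-6,0],[0,0,0,0,-1.5,0],[0,0,0,0,0,0],[0,0,0,0,0,0]])

```text
time_s: 8.1
ee_pos: [0.6615, -0.1303, 0.0989]
eef_rot: [-1.571, 0.002, 0.059]
force: [1.3, -7.1, -10.5]
grip_width: 0.0133
```

Call:
step_arm(targets=[[0,3,0,0,0,0],[0,3,0,0,0,0],[0,2,0,0,0,0],[0,1,0,0,0,0],[0,0,0,0,0,0],[0,0,0,0,0,0]])

```text
time_s: 8.85
ee_pos: [0.6615, -0.1303, 0.0901]
eef_rot: [-1.571, 0.002, 0.059]
force: [0.8, -6.5, -10.2]
grip_width: 0.0137
```

Call:
step_arm(targets=[[0,1,0,0,0,0],[0,0.5,0,0,0,0],[0,0,0,0,0,0]])

```text
time_s: 9.22
ee_pos: [0.6616, -0.1303, 0.0896]
eef_rot: [-1.572, 0.002, 0.059]
force: [-4.4, -6.3, -3.2]
grip_width: 0.0135
```

Load is passing to the notches. Release (moderate opening) and retreat up.

Call:
step_arm(targets=[[0,0,0,0,0,0],[0,0,0,0,0,0],[0,0,0,0,0,0]], gripper=0)

```text
time_s: 9.6
ee_pos: [0.6625, -0.1292, 0.0898]
eef_rot: [-1.571, -0.0, 0.063]
force: [-0.2, -0.6, -0.5]
grip_width: 0.0403
```

Call:
step_arm(targets=[[0,-20,0,0,0,0],[0,-35,0,0,0,0],[0,-40,0,0,0,0],[0,-20,0,0,0,0],[0,0,0,0,0,0]])

```text
time_s: 10.22
ee_pos: [0.663, -0.1295, 0.2074]
eef_rot: [-1.572, -0.004, 0.064]
force: [-0.6, -0.4, 0.1]
grip_width: 0.0469
```

```bash
python3 - <<'E'
from station import get_obs,camera
import cv2,pickle
o=get_obs();print(o["ee_pos"],o["eef_rot"],o["force"],o["moment"])
c=camera("wrist");pickle.dump((o,c),open("w4.pkl","wb"))
cv2.imwrite("pics/w4.png",cv2.resize(c["pixels"],None,fx=1.5,fy=1.5,interpolation=3)[:,:,::-1])
c=camera("scene")
cv2.imwrite("pics/s4.png",cv2.resize(c["pixels"][130:300,150:400],None,fx=3.2,fy=3.2,interpolation=3)[:,:,::-1])
E
```

```text
[ 0.6629601  -0.12947918  0.20739389] [-1.5720585  -0.00407566  0.0635248 ] [-0.6307374  -0.38249394  0.07975301] [ 0.03894392 -0.09248029 -0.03962014]
```

View pics/w4.png

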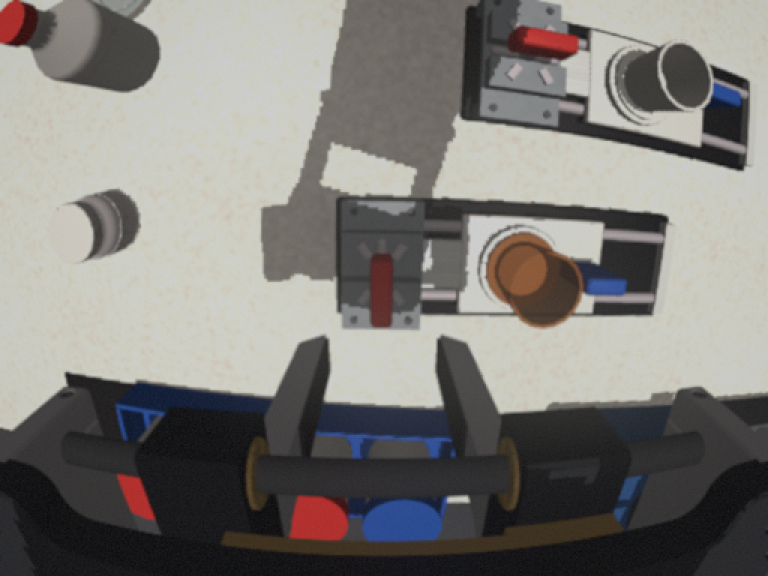

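View pics/s4.png

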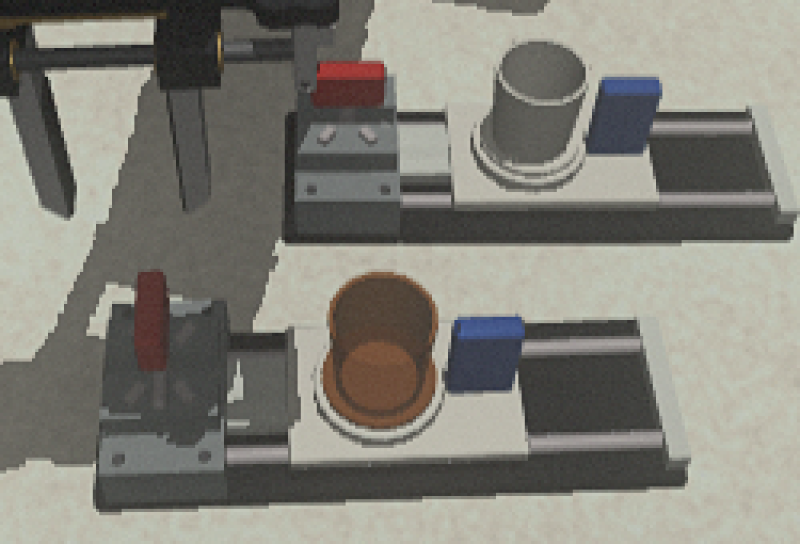

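Call:
step_arm(targets=[[0,0,0,0,9,0],[0,0,0,0,9,0],[0,0,0,0,9,0],[0,0,0,0,9,0],[0,0,0,0,9,0],[0,0,0,0,9,0],[0,0,0,0,9,0],[0,0,0,0,9,0],[0,0,0,0,9,0],[0,0,0,0,9,0],[0,0,0,0,0.5,0],[0,0,0,0,0,0]])

```text
time_s: 11.82
ee_pos: [0.6622, -0.1293, 0.2038]
eef_rot: [-1.572, 0.0, -1.513]
force: [-0.2, 0.6, -0.7]
grip_width: 0.0469
```

Call:
step_arm(targets=[[-40,0,0,0,0,0],[-50,0,0,0,0,0],[-50,0,0,0,0,0],[-30,0,0,0,0,0],[0,0,0,0,0,0],[0,0,0,0,0,0]])

```text
time_s: 12.58
ee_pos: [0.653, 0.0395, 0.2043]
eef_rot: [-1.571, -0.0, -1.515]
force: [0.0, -0.2, 0.6]
grip_width: 0.047
```

```bash
python3 - <<'E'
from station import get_obs,camera
import cv2,pickle
o=get_obs();print(o["ee_pos"],o["eef_rot"],o["force"],o["moment"])
c=camera("wrist");pickle.dump((o,c),open("w5.pkl","wb"))
cv2.imwrite("pics/w5.png",cv2.resize(c["pixels"],None,fx=1.5,fy=1.5,interpolation=3)[:,:,::-1])
from h import *
def comp(roi,col,z):
    x0,y0,x1,y1=roi;q=c["pixels"][y0:y1,x0:x1].astype(float);V=q.max(-1)+1
    s=(q[...,2]-q[...,:2].mean(-1))/V
    m=(s>.35).astype(np.uint8);N,L,S,C=cv2.connectedComponentsWithStats(m)
    for i in range(1,N):
        if S[i,4]<100: continue
        ys,xs=np.nonzero(L==i)
        P=wbp(o,c,np.c_[xs+x0,ys+y0],z)[:,:2];mu=P.mean(0);w,v=np.linalg.eigh(np.cov((P-mu).T));a=v[:,1]
        e=(P-mu)@a;print(S[i],mu,np.degrees(np.arctan2(a[1],a[0]))%180,np.ptp(e),np.ptp((P-mu)@v[:,0]))
comp((215,120,300,240),"blue",.092)
E
```

```text
[0.65301955 0.03953296 0.20428993] [-1.57104946e+00 -2.09807115e-04 -1.51497365e+00] [ 0.03926167 -0.17746146  0.59413578] [-0.0270741  -0.08424796  0.04289536]
[ 37  52  11  34 354] [0.65518747 0.03981446] 92.94747119498649 0.03488134228214157 0.010342709624008578
```

View pics/w5.png

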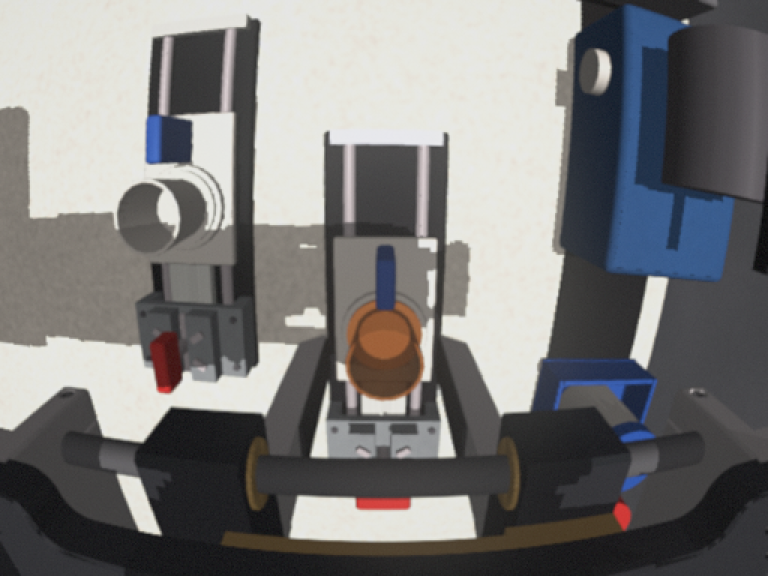

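Call:
step_arm(targets=[[0,35,1.5,0,0,0],[0,40,0,0,0,0],[0,35,0,0,0,0],[0,20,0,0,0,0],[0,14,0,0,0,0],[0,0,0,0,0,0]])

```text
time_s: 13.38
ee_pos: [0.6545, 0.0401, 0.0602]
eef_rot: [-1.571, -0.0, -1.516]
force: [0.5, -0.2, 0.0]
grip_width: 0.0469
```

Call:
step_arm(targets=[[0,0,0,0,0,0],[0,0,0,0,0,0],[0,0,0,0,0,0],[0,0,0,0,0,0],[0,0,0,0,0,0]], gripper=-1, squeeze=25)

```text
time_s: 14.0
ee_pos: [0.6549, 0.0405, 0.0608]
eef_rot: [-1.57, 0.0, -1.516]
force: [2.3, 1.1, 1.6]
grip_width: 0.0139
```

Call:
step_arm(targets=[[-4,0,0,0,0,0],[-8,0,0,0,0,0],[-10,0,0,0,0,0],[-10,0,0,0,0,0],[-10,0,0,0,0,0],[-10,0,0,0,0,0],[-10,0,0,0,0,0],[-8,0,0,0,0,0],[-5,0,0,0,0,0],[0,0,0,0,0,0]])

```text
time_s: 15.25
ee_pos: [0.6513, 0.1164, 0.0608]
eef_rot: [-1.568, 0.0, -1.515]
force: [11.2, 1.9, -1.2]
grip_width: 0.0138
```

Call:
step_arm(targets=[[-1,0,1,0,0,0],[-1,0,0.5,0,0,0],[-1,0,0,0,0,0],[-1,0,0,0,0,0],[0,0,0,0,0,0]])

```text
time_s: 15.88
ee_pos: [0.6512, 0.1199, 0.0608]
eef_rot: [-1.572, 0.0, -1.516]
force: [-3.2, -0.7, 5.8]
grip_width: 0.0142
```

Call:
step_arm(targets=[[-1,0,0,0,0,0],[-1,0,0,0,0,0],[0,0,0,0,0,0]])

```text
time_s: 16.25
ee_pos: [0.6512, 0.1205, 0.0608]
eef_rot: [-1.572, -0.002, -1.516]
force: [-3.2, -8.3, 6.6]
grip_width: 0.0142
```

Call:
step_arm(targets=[[-1,0,0,0,0,0],[0,0,0,0,0,0]])

```text
time_s: 16.5
ee_pos: [0.6512, 0.1206, 0.0608]
eef_rot: [-1.572, -0.003, -1.517]
force: [-2.7, -13.4, 7.9]
grip_width: 0.0142
```

Call:
step_arm(targets=[[0,0,0,0,0,0],[0,0,0,0,0,0],[0,0,0,0,0,0]], gripper=0)

```text
time_s: 16.88
ee_pos: [0.6512, 0.1228, 0.0602]
eef_rot: [-1.571, 0.0, -1.515]
force: [-0.5, 0.2, 0.2]
grip_width: 0.0403
```

Call:
step_arm(targets=[[0,-20,0,0,0,0],[0,-35,0,0,0,0],[0,-40,0,0,0,0],[0,-40,0,0,0,0],[0,-20,0,0,0,0],[0,0,0,0,0,0]])

```text
time_s: 17.62
ee_pos: [0.652, 0.1226, 0.2183]
eef_rot: [-1.567, 0.0, -1.516]
force: [-0.2, 0.3, -0.7]
grip_width: 0.0472
```

```bash
python3 - <<'E'
from station import get_obs,camera
import cv2,pickle
o=get_obs();print(o["ee_pos"],o["eef_rot"],o["force"],o["moment"])
c=camera("top")
cv2.imwrite("pics/t6.png",cv2.resize(c["pixels"][110:280,110:340],None,fx=3.4,fy=3.4,interpolation=3)[:,:,::-1])
c=camera("scene")
cv2.imwrite("pics/s6.png",cv2.resize(c["pixels"][130:300,150:400],None,fx=3.2,fy=3.2,interpolation=3)[:,:,::-1])
c=camera("wrist")
cv2.imwrite("pics/w6.png",cv2.resize(c["pixels"],None,fx=1.5,fy=1.5,interpolation=3)[:,:,::-1])
E
```

```text
[0.65198279 0.12259777 0.21827952] [-1.56670682e+00  3.92620831e-04 -1.51568747e+00] [-0.16679852  0.34066894 -0.69052425] [-0.01138601 -0.0709365   0.04659251]
```

View pics/t6.png

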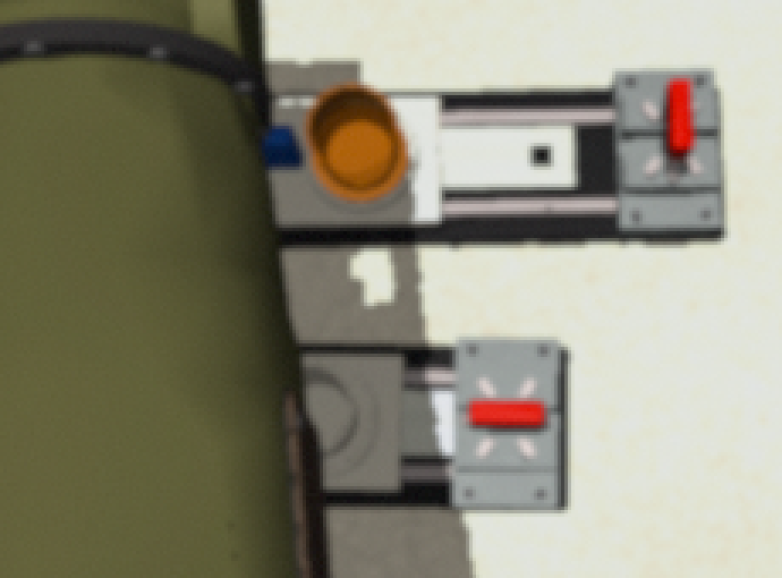

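View pics/s6.png

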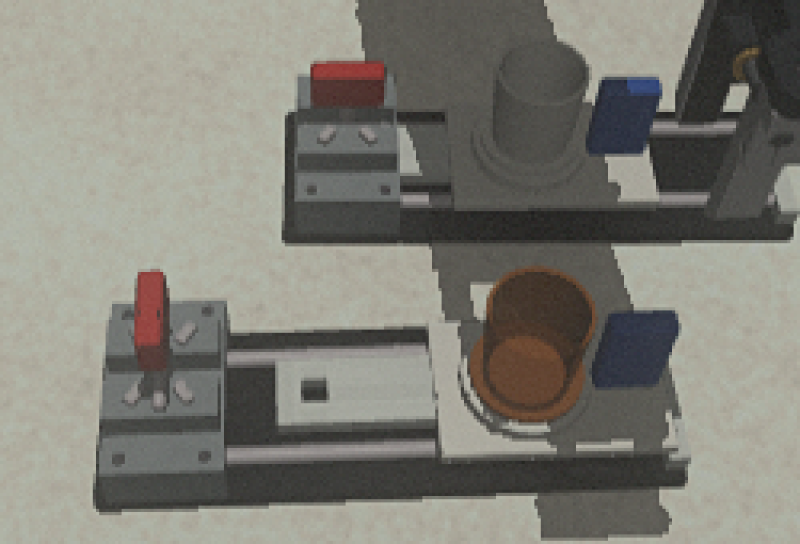

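View pics/w6.png

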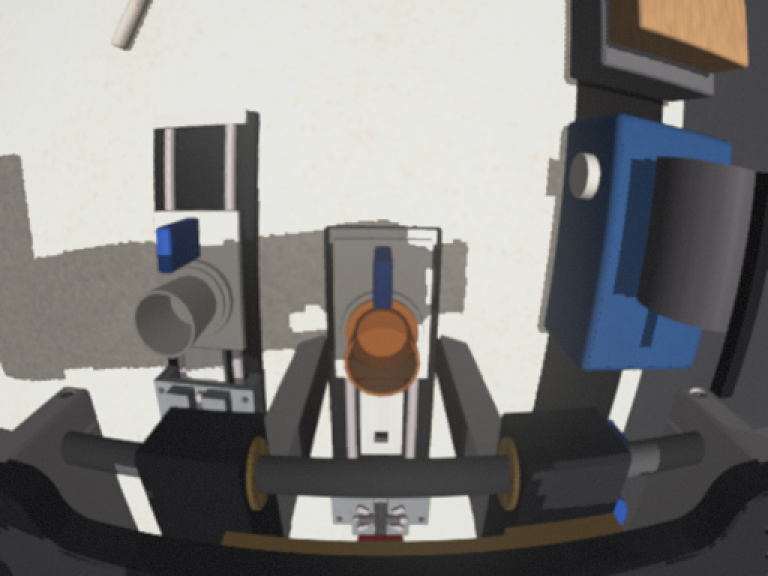

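```bash
python3 -c "
from station import job
print(job.hand_in())"
```

```text
the job is handed in; nothing more can be done
None
```

The amber station is freed: its pin is parked out and its carriage is at the open end of the rods. I handed the job in at about 18 s on the robot's clock.

- **Pin:** I lifted the amber knob about 25 mm, turned it about 90° and lowered it to about 16 mm of lift. The pull on the gripper fell from 10 N to about 3 N as the notches took the load, and then I let go.
- **Carriage:** I pulled the blue handle about 80 mm until it stopped. At the stop the force along the slide rose to 13 N, against about 2 N of sliding friction. I then let go and raised the gripper clear.
- **Last checks:** The final pictures show the amber knob still raised and crosswise, the carriage against its end plate, and the white station's knob and carriage unmoved. The robot was touching nothing, with force readings near zero.
- **Off the plan:** The side force reached about 11 N partway through the slide, and I eased it with a 1.5 mm correction. The arm also sprang about 2 mm forward when the handle was released, without moving the carriage that I could see. No check failed.

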